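Show the cap bead to the inspection camera

TASK

At the toy painter's inspection bench, first turn the black focus sleeve on the grey control box to 4 (the mark with four dots). Then turn the mirror on the white camera stand, which has an orange grip bar on top, until the red bead on the blue figure's cap is centred in the camera's view, and finish while still holding the mirror there: it springs back if let go. Leave the three painted figures and the paint jar where they stand.

Things in the scene. Friction and masses are not known exactly. Their poses are not given: they have to be found in the camera images.
- stand: Fixed white camera stand, 104 mm round foot, upright; origin at the centre of its underside, z up. Its camera looks straight up this axis into a 45-degree mirror on top (70 to 193 mm high) that turns about the same axis, so the camera looks out level at 117 mm height. With the mirror at rest (joint 0) it looks along the stand's own +x, which is within 0.25 rad of world +x.
- mirror (a joint): Turn of the mirror about the stand's upright axis, rad, range -1.6 to 1.6; positive is counter-clockwise seen from above, and the camera's level view turns one to one with it. A light spring (0.08 N m per rad) returns it to 0 when let go.
- eye (a point): Centre of the mirror glass, on the turning axis, 117 mm above the bench. Its axes turn with the mirror: x is the way the camera looks out (level, the side the glass faces, also shown by a white pointer sticking out beneath the grip bar), z up.
- grip_bar (a point): Centre of the orange grip bar on top of the mirror, on the turning axis, 173 mm above the bench; its axes turn with the mirror. The bar is 46 mm long (along x, the view direction), 12 mm thick (y) and 40 mm high (153 to 193 mm above the bench), free on both sides.
- control: Fixed grey box 110 x 110 x 75 mm; origin at the centre of its underside, z up; own +x within 0.3 rad of world +x. The upright sleeve stands in the middle of its top. Marks of one to six black dots lie round the sleeve on a white plate, 24 degrees apart, rising clockwise from above, from 60 degrees left of the box's +x (one dot) to 60 right (six); four dots are 12 degrees right of +x.
- sleeve (a joint): Turn of the focus sleeve, rad, growing clockwise seen from above. It clicks into six detents 0.42 rad apart: 1 at 0, 2 at 0.42, 3 at 0.84, 4 at 1.26, 5 at 1.68, 6 at 2.10. It stays in the detent where it is left (click torque about 0.07 N m). A yellow line on the sleeve's top and side points at the set mark.
- sleeve_grip (a point): Grip point on the sleeve's axis, 103 mm above the bench. The sleeve is an upright black ribbed cylinder 40 mm in diameter standing from 81 to 118 mm above the bench (a 44 mm flange below it).
- blue_figure: Loose turned wooden figure with blue coat and blue pointed cap, 48 mm across the foot, 125 mm tall, 90 g; origin at the centre of its underside. Stands 0.155 to 0.21 m from the stand, 0.29 to 1.03 rad to one side of where the mirror looks at rest.
- blue_figure_tip (a point): Centre of the red bead (15 mm across) on the tip of the blue figure's cap, on the figure's axis 117 mm above the bench, level with the mirror's centre. This is what the camera must see.
- green_figure: Bystander: the same figure with green coat and cap and a plain wood bead; origin at the centre of its underside.
- yellow_figure: Bystander: the same figure with yellow coat and cap and a plain wood bead; origin at the centre of its underside.
- paint_jar: Bystander: loose closed paint jar 44 mm across, 55 mm high; origin at the centre of its underside.

How it is judged:
By the outcome, as a careful person would: the job done as asked, in the order asked, and still so for the second after the job is handed in, while the arm keeps its last pose, push and grip.
It also fails if it takes over 43 s, if anything falls off the work surface, if the arm or the gripper's body presses on something with over 40 N, if the wrist force passes 120 N, or if a joint passes its speed limit or range.

ROBOT

A 6-joint arm with a two-finger parallel gripper is mounted at the origin on the work surface. World frame = base frame: x ahead of the robot, y to its left, z up, the work surface at z = 0. Lengths are in m, angles in rad, forces in N, time in s.
With the tool pointing down it reaches from about 0.3 to 0.875 m from the base axis. Payload 6.4 kg.
Tool frame: the origin (TCP) lies at the very end of the fingers, on their centre line; the grasp point (between the pads) lies 19 mm behind it; z points along the fingers, y is the line along which they close (so a half turn about z gives the same grasp; the last joint's range is limited). The gripper opens to 85 mm and grips with 20 to 120 N. Pads are 22 mm wide; open, the fingers measure 114 mm over their backs; the gripper's body (76 mm by 85 mm) begins 54 mm behind the grasp point. The pads swing forward as they close: fully open they stand 13 mm farther back than shut.
Start: joints at [1.116, 0.181, 1.607, -0, 1.354, -0.206], TCP at [0.142, 0.557, 0.231] pointing down, gripper open.
Joint ranges: [-2.99, 2.99], [-0.89, 2.07], [0.3, 2.58], [-1.14, 4.28], [0, 2.63], [-3.12, 3.12]. Speed limits (rad/s): [2.57, 2.57, 3.01, 3.14, 3.14, 3.14].

INTERFACE

Orientations are given as a unit quaternion [w, x, y, z].
In Python, from bench import ctrl, imaging gives the robot as it stands (ctrl), with the cameras (imaging).
- The arm moves only by the tool jog_arm, called after ">>>" as name(argument=value, ...), one argument or row to a line, values as JSON. Schema: {"type":"object","properties":{"segments":{"type":"array","items":{"type":"array","prefixItems":[{"type":"array","items":{"type":"number"},"minItems":3,"maxItems":3},{"type":"array","items":{"type":"number"},"minItems":3,"maxItems":3},{"type":"number"}],"minItems":3,"maxItems":3},"minItems":1,"maxItems":10},"only":{"type":"string"},"quiet":{"type":"boolean"},"lines":{"type":"string"}},"required":["segments"],"additionalProperties":false}. segments is a list of rows, 1 to 10 of them, each written [[dx, dy, dz], [rx, ry, rz], opening]: dx, dy, dz in a scale on which 1.0 is 75 cm, then a rotation vector rx, ry, rz in fractions of the full range, 1 being 2 pi rad, then the opening from 0.0 (shut) to 1.0 (fully open); each row is the pose to reach, as a shift and turn from the pose commanded when the call began, along the tool's axes at that moment; what a row does not reach only later rows make up. A row lasts 1/8 s, in which the tool goes at most 0.0625 m and 0.188 rad, less where a joint would pass 70% of its speed; a pose out of reach is approached as far as the arm can. The fingers move at their own pace and stop on an object; the grip force is fixed at half the most. Time passes only in rows, so rows that do not move let the fingers close. The tool returns the time, the measured TCP pose, the force, the opening and the grip force at its end. only (a regular expression) keeps the lines of the reply that match it, lines (a string "A,B") keeps lines A to B, and quiet returns only ok. No shift or turn number may pass 1 either way. Input that does not fit is refused with a message, and nothing moves.
- ctrl.get_obs(): the state, without advancing time (a new reading comes with each control period).
- imaging.camera(name): name is "scene" or "top"; returns the picture (384x512x3 uint8, blue, green, red); there is no depth.
- imaging.camera_params(name): a dict with "fovy" (degrees; the focal length in pixels is half the picture's height over the tangent of half this angle, whatever the lens; pixels are square), "cx", "cy" (the principal point, pixels), "dist" ([k1, k2, p1, p2, k3] as OpenCV has them; the pictures are not rectified), "view" (4x4, takes a point from world to camera coordinates). Camera axes: x right, y up, looking along -z (the intrinsics and any distortion apply to the point x, -y, -z); pixel columns grow to the right and rows downward; lengths in m; the calibration is good to about 2 mm. A picture is of the moment at which its call begins. camera_params takes no time and is no camera call.
- ctrl.hand_in(): hands the job in; it is judged then, once.
The state is a dict: "time_s": time; "q": joint angles; "dq": joint speeds; "joint_efforts": joint torques, N m; "eef_pos": TCP position; "eef_rot": TCP orientation; "wrist_force": force on the tool from outside, world axes, zero at the start; "torque": the same for the moment, N m; "opening": opening from 0.0 (shut) to 1.0 (fully open); "grasp_force": force on a finger pad.
Only numpy, scipy, OpenCV 4.12 (cv2) and the standard library are available. Lean on these libraries where they do the work, as an engineer would, in place of code of your own. Each camera call takes 0.05 s, during which the arm holds its last target. There are 200 camera calls.

## Working session

There is one attempt and no reset: what is moved stays moved. The work goes in short steps, Python scripts to look and compute and a tool call to move; the robot and the scene stay as the last step left them, time stands still between calls to the robot, and variables do not carry over. Pictures are saved under pics/ and viewed, at most 10 in all, crops included, and the job is handed in when it is done.

```bash
ls; mkdir -p pics; python3 - <<'E'
from bench import ctrl, imaging
import cv2
for n in("scene","top"):
    cv2.imwrite(f"pics/{n}0.png",imaging.camera(n)); print(n,imaging.camera_params(n))
o=ctrl.get_obs();print(o)
E
```

```text
bench.py
pics
scene {'fovy': 57.57393259623299, 'cx': 258.0887851781731, 'cy': 190.73804753687173, 'dist': array([-0.10975982,  0.        ,  0.        ,  0.        ,  0.        ]), 'view': array([[ 0.47926996,  0.87752369,  0.01588964, -0.25931632],
       [-0.70278935,  0.37286633,  0.60585297,  0.32135943],
       [ 0.52572563, -0.3015342 ,  0.79541794, -1.30965723],
       [ 0.        ,  0.        ,  0.        ,  1.        ]])}
top {'fovy': 49.22269153931567, 'cx': 256.2746071140525, 'cy': 195.5912365579665, 'dist': array([-0.14602493,  0.        ,  0.        ,  0.        ,  0.        ]), 'view': array([[ 0.01111343, -0.99978827,  0.01731801, -0.03918447],
       [ 0.99776758,  0.01222819,  0.06565309, -0.56448472],
       [-0.06585096,  0.01654972,  0.99769222, -1.32905326],
       [ 0.        ,  0.        ,  0.        ,  1.        ]])}
{'time_s': 0.1, 'q': array([ 1.11568506e+00,  1.81468146e-01,  1.60788277e+00, -2.42304403e-05,
        1.35381176e+00, -2.06288700e-01]), 'dq': array([ 0.00022261, -0.00288774, -0.00218149,  0.00154866, -0.00178233,
       -0.00271688]), 'joint_efforts': array([-1.20319683e-04, -4.45875478e+01, -3.52238560e+01, -3.74088186e-04,
        4.12447873e-03, -3.08349092e-05]), 'eef_pos': array([0.14136585, 0.55684712, 0.23048566]), 'eef_rot': array([-2.43709933e-04,  1.24087953e-01,  9.92270912e-01, -7.46319088e-04]), 'wrist_force': array([-0.39037455, -0.2477724 , -1.07323083]), 'torque': array([-0.01515649,  0.0344868 ,  0.03353568]), 'grasp_force': 0.0, 'opening': 1.0010518885640536}
```

View pics/scene0.png

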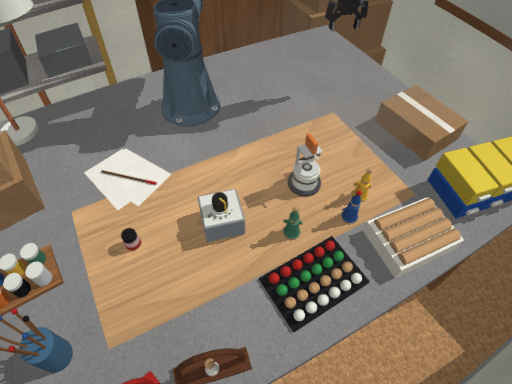

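View pics/top0.png

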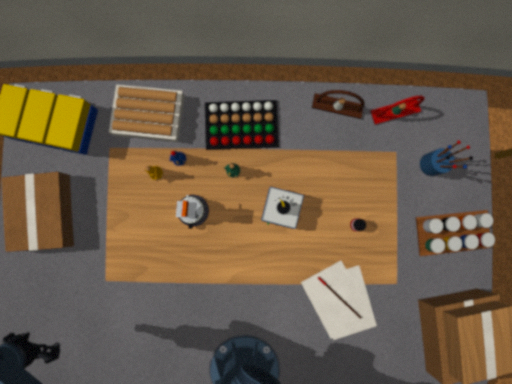

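The scene view shows the box at about (221,215), the stand at (305,175) and the blue figure at (352,208). The top view shows the box at (284,207), the stand at (191,210) and blue at (178,157). I'll zoom in on both.

```bash
python3 - <<'E'
import cv2,numpy as np
t=cv2.imread("pics/top0.png");s=cv2.imread("pics/scene0.png")
a=cv2.resize(t[140:240,140:310],(799,470),interpolation=cv2.INTER_CUBIC) #x4.7
cv2.imwrite("pics/topc.png",a)
a=cv2.resize(s[125:245,190:380],None,fx=4.2,fy=4.2,interpolation=cv2.INTER_CUBIC)
cv2.imwrite("pics/scc.png",a)
E
```

```text
(no output)
```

View pics/topc.png

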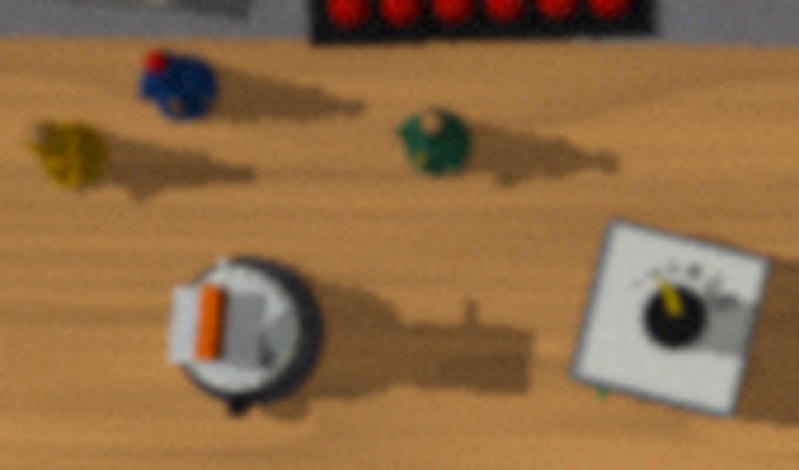

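View pics/scc.png

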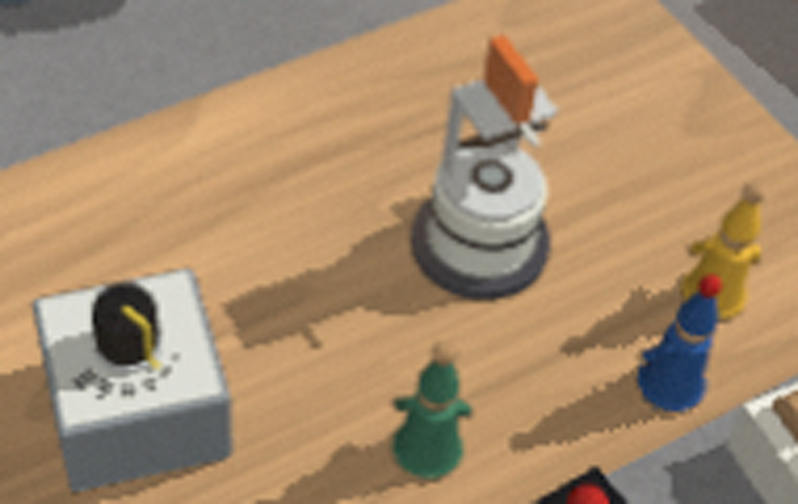

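Top crop: bead at about (156,63), orange bar at (210,322), box top corners at (612,220), (771,259), (733,413), (575,378), and the sleeve's yellow line from (678,315) to (660,283). The scene crop shows the bead at (710,285) and the bar at (512,78).

```bash
cat > h.py <<'E'
import cv2,numpy as np
from bench import ctrl, imaging
from scipy.optimize import least_squares
def cam(n):
    p=imaging.camera_params(n);f=192/np.tan(np.radians(p["fovy"])/2)
    return p["view"],np.array([[f,0,p["cx"]],[0,f,p["cy"]],[0,0,1]]),p["dist"]
def proj(n,X):
    V,K,d=cam(n);c=(np.c_[np.atleast_2d(X),np.ones(len(np.atleast_2d(X)))]@V.T)[:,:3]*[1,-1,-1]
    return cv2.projectPoints(c,np.zeros(3),np.zeros(3),K,d)[0][:,0]
def onplane(n,uv,z):
    V,K,d=cam(n);u=cv2.undistortPoints(np.array(uv,float).reshape(-1,1,2),K,d)[:,0]
    D=np.c_[u[:,0],-u[:,1],-np.ones(len(u))]@V[:3,:3];C=-V[:3,:3].T@V[:3,3]
    return C+D*((z-C[2])/D[:,2])[:,None]
def tri(a,b):
    r=least_squares(lambda X:np.r_[(proj("top",X)-a)[0],(proj("scene",X)-b)[0]],[.5,0,.1]);return r.x,np.abs(r.fun).max()
def blob(im,lo,hi,box):
    x0,y0,x1,y1=box;h=cv2.cvtColor(im,cv2.COLOR_BGR2HSV)[y0:y1,x0:x1];m=cv2.inRange(h,np.array(lo),np.array(hi))
    ys,xs=np.nonzero(m);return np.array([xs.mean()+x0,ys.mean()+y0]),len(xs),cv2.minAreaRect(np.c_[xs+x0,ys+y0].astype(np.float32))
E
python3 - <<'E'
from h import *
np.set_printoptions(precision=4,suppress=True)
t=cv2.imread("pics/top0.png");s=cv2.imread("pics/scene0.png")
for nm,lo,hi,bt,bs in(("bead",(0,170,90),(6,255,255),(168,147,180,158),(353,187,365,198)),("bar",(5,170,90),(14,255,255),(178,196,192,222),(303,130,320,157)),):
    a,b=blob(t,lo,hi,bt),blob(s,lo,hi,bs);print(nm,a,b);print(tri(a[0],b[0]),onplane("top",a[0],.117 if nm=="bead" else .193),onplane("scene",b[0],.117 if nm=="bead" else .173))
c=np.array([(612,220),(771,259),(733,413),(575,378)])/4.7+139.6
P=onplane("top",c,.075);print(P,P.mean(0),np.linalg.norm(np.roll(P,1,0)-P,axis=1))
e=(P[0]+P[1]-P[2]-P[3]);print("boxyaw",np.arctan2(e[1],e[0]))
cs=np.array([(36,300),(193,270),(230,402),(60,430)])/4.2+[189.6,124.6]
Q=onplane("scene",cs,.075);print(Q,Q.mean(0))
e=(Q[2]+Q[3]-Q[0]-Q[1]);print("boxyaw",np.arctan2(e[1],e[0]))
print("sleeve top",onplane("top",np.array([(674,316),(678,315),(660,283)])/4.7+139.6,.118))
print("stand foot",onplane("top",np.array([(255,330)])/4.7+139.6,.02),onplane("scene",np.array([(480,245)])/4.2+[189.6,124.6],.01))
E
```

```text
bead (array([172.3333, 152.    ]), 9, ((172.5, 152.0), (2.0, 3.0), 90.0)) (array([358.6   , 192.5333]), 15, ((358.5, 192.5), (3.0, 3.0), 90.0))
(array([0.6864, 0.2228, 0.1207]), np.float64(0.0020230330632102778)) [[0.687  0.2235 0.117 ]] [[0.6846 0.2254 0.117 ]]
bar (array([184.4375, 208.2656]), 64, ((184.53961181640625, 208.10397338867188), (4.278659820556641, 14.229032516479492), 5.710593223571777)) (array([311.1587, 139.9841]), 63, ((309.7561340332031, 141.19512939453125), (13.430944442749023, 9.370426177978516), 51.34019470214844))
(array([0.5162, 0.1725, 0.1886]), np.float64(0.3785295698725122)) [[0.5154 0.1709 0.193 ]] [[0.5043 0.1843 0.173 ]]
[[ 0.5901 -0.0732  0.075 ]
 [ 0.5657 -0.1782  0.075 ]
 [ 0.4643 -0.1537  0.075 ]
 [ 0.4862 -0.0499  0.075 ]] [ 0.5266 -0.1137  0.075 ] [0.1065 0.1078 0.1043 0.106 ]
boxyaw -0.2286382158131455
[[ 0.4642 -0.1479  0.075 ]
 [ 0.4903 -0.0456  0.075 ]
 [ 0.5944 -0.0715  0.075 ]
 [ 0.5634 -0.1735  0.075 ]] [ 0.5281 -0.1096  0.075 ]
boxyaw -0.2485932309503788
sleeve top [[ 0.5258 -0.111   0.118 ]
 [ 0.5264 -0.1135  0.118 ]
 [ 0.5466 -0.1019  0.118 ]]
stand foot [[0.5166 0.1672 0.02  ]] [[0.5225 0.1714 0.01  ]]
```

```bash
cat >> h.py <<'E'
def soft(im,f,box,n=None):
    x0,y0,x1,y1=box;w=np.clip(f(im[y0:y1,x0:x1].astype(float)),0,None);y,x=np.mgrid[y0:y1,x0:x1];return np.array([(w*x).sum(),(w*y).sum()])/w.sum()
red=lambda c:c[...,2]-np.maximum(c[...,0],c[...,1])*1.3-25
org=lambda c:c[...,2]-2.2*c[...,0]-25
def hullcen(n,pts):
    m=cv2.moments(cv2.convexHull(proj(n,pts).astype(np.float32)));return np.array([m["m10"],m["m01"]])/m["m00"]
def barpts(x,y,a):
    c,s=np.cos(a),np.sin(a);return np.array([[x+c*u-s*v,y+s*u+c*v,z] for u in(-.023,.023) for v in(-.006,.006) for z in(.153,.193)])
E
python3 - <<'E'
from h import *
np.set_printoptions(precision=4,suppress=True)
for k in range(2):
    I={n:imaging.camera(n) for n in("top","scene")}
    bb={"top":(166,146,182,158),"scene":(350,184,368,199)};ob={"top":(176,194,196,224),"scene":(300,126,324,158)}
    r={n:soft(I[n],red,bb[n]) for n in I};o={n:soft(I[n],org,ob[n]) for n in I}
    print("bead",r,tri(r["top"],r["scene"]),[onplane(n,r[n],.117) for n in I]);print("bar",o)
    for n in I:
        f=least_squares(lambda p:hullcen(n,barpts(p[0],p[1],-.1))-o[n],[.517,.17]);print(n,f.x)
# bar yaw: weighted principal axis in top
im=I["top"][194:224,176:196].astype(float);w=np.clip(org(im),0,None);y,x=np.mgrid[194:224,176:196]
xx=np.c_[x.ravel(),y.ravel()];C=np.cov(xx.T,aweights=w.ravel());v=np.linalg.eigh(C)[1][:,1]
m=o["top"];P=onplane("top",[m-v*6,m+v*6],.185);d=P[1]-P[0];print("baryaw",np.arctan(d[1]/d[0]))
E
```

```text
bead {'top': array([172.2676, 152.3164]), 'scene': array([358.9533, 192.3721])} (array([0.686 , 0.2237, 0.1204]), np.float64(0.22617485510340885)) [array([[0.686 , 0.2237, 0.117 ]]), array([[0.6846, 0.2266, 0.117 ]])]
bar {'top': array([184.3064, 208.285 ]), 'scene': array([311.8233, 139.9708])}
top [0.5155 0.1742]
scene [0.5051 0.1858]
bead {'top': array([172.2657, 152.3205]), 'scene': array([358.9695, 192.3476])} (array([0.6859, 0.2237, 0.1205]), np.float64(0.233897183074248)) [array([[0.686 , 0.2237, 0.117 ]]), array([[0.6845, 0.2267, 0.117 ]])]
bar {'top': array([184.3155, 208.2808]), 'scene': array([311.8562, 139.8958])}
top [0.5158 0.1742]
scene [0.5081 0.1776]
baryaw -0.06766274772598876
```

Careful with the scale: shifts go in shares of 75 cm and turns go in shares of 2 pi rad. That gives: -0.553 m / 0.75 = -0.7373, -0.538 m / 0.75 = -0.7173.

>>> jog_arm(
  segments=[
    [[-0.7173, -0.7373, 0], [0, 0, 0], 1],
    [[-0.7173, -0.7373, 0], [0, 0, 0], 1],
    [[-0.7173, -0.7373, 0], [0, 0, 0], 1],
    [[-0.7173, -0.7373, 0], [0, 0, 0], 1],
    [[-0.7173, -0.7373, 0], [0, 0, 0], 1],
    [[-0.7173, -0.7373, 0], [0, 0, 0], 1],
    [[-0.7173, -0.7373, 0], [0, 0, 0], 1],
    [[-0.7173, -0.7373, 0], [0, 0, 0], 1],
    [[-0.7173, -0.7373, 0], [0, 0, 0], 1],
    [[-0.7173, -0.7373, 0], [0, 0, 0], 1],
  ],
)

```text
time_s: 1.55
eef_pos: [0.4545, 0.0137, 0.2316]
eef_rot: [0.001, 0.124, 0.992, 0.0]
wrist_force: [1.7, 0.9, 0.3]
opening: 0.998
grasp_force: 0.0
```

```bash
python3 -c "
from bench import ctrl, imaging;o=ctrl.get_obs();print(o['q'],o['eef_pos'],o['eef_rot'])"
```

```text
[-2.32020099e-01 -9.90514006e-02  1.89644905e+00  2.65430640e-04
  1.34305328e+00 -1.55359524e+00] [0.45450713 0.01373946 0.23164691] [5.81431914e-04 1.24317993e-01 9.92242256e-01 6.73623863e-05]
```

To row units: -0.104 m / 0.75 = -0.1387, -0.101 m / 0.75 = -0.1347.

>>> jog_arm(
  segments=[
    [[-0.1347, -0.1387, 0], [0, 0, 0], 1],
    [[-0.1347, -0.1387, 0], [0, 0, 0], 1],
    [[-0.1347, -0.1387, 0], [0, 0, 0], 1],
    [[-0.1347, -0.1387, 0.08], [0, 0, 0], 1],
    [[-0.1347, -0.1387, 0.08], [0, 0, 0], 1],
    [[-0.1347, -0.1387, 0.08], [0, 0, 0], 1],
  ],
)

```text
time_s: 2.3
eef_pos: [0.5263, -0.1093, 0.1727]
eef_rot: [0.0, 0.124, 0.992, -0.0]
wrist_force: [0.3, -0.4, -0.8]
opening: 1.001
grasp_force: 0.0
```

```bash
python3 - <<'E'
from h import *
t=imaging.camera("top");s=imaging.camera("scene")
a=cv2.resize(t[160:250,240:340],None,fx=4,fy=4,interpolation=cv2.INTER_CUBIC)
b=cv2.resize(s[150:240,175:275],None,fx=4,fy=4,interpolation=cv2.INTER_CUBIC)
cv2.imwrite("pics/a1.png",np.hstack([a,b]))
p=ctrl.get_obs()["eef_pos"];print([(proj(n,[p])[0]) for n in("top","scene")])
E
```

```text
[array([284.18594395, 205.54155092]), array([217.49370687, 184.5736981 ])]
```

View pics/a1.png

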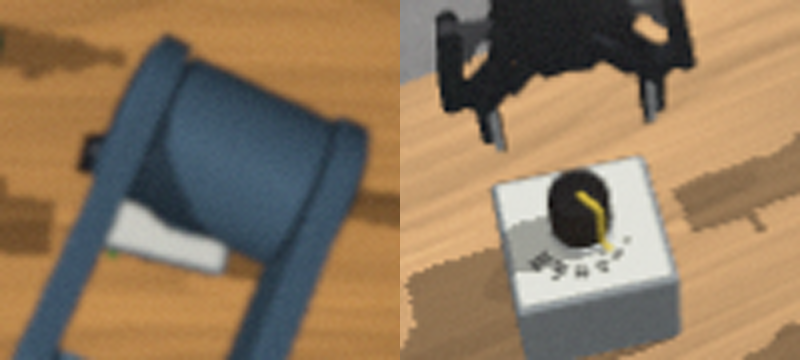

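The scene crop shows the sleeve between the open fingers, with its yellow line at the two-dot mark. The sleeve is in detent 2, so it needs +0.84. I'll descend and grip.

To row units: 0.085 m / 0.75 = 0.1133, -0.002 m / 0.75 = -0.0027.

>>> jog_arm(
  segments=[
    [[0, -0.0027, 0.0667], [0, 0, 0], 1],
    [[0, -0.0027, 0.1133], [0, 0, 0], 1],
    [[0, -0.0027, 0.1133], [0, 0, 0], 1],
    [[0, -0.0027, 0.1133], [0, 0, 0], 1],
    [[0, -0.0027, 0.1133], [0, 0, 0], 0.3],
    [[0, -0.0027, 0.1133], [0, 0, 0], 0.3],
    [[0, -0.0027, 0.1133], [0, 0, 0], 0.3],
    [[0, -0.0027, 0.1133], [0, 0, 0], 0.3],
    [[0, -0.0027, 0.1133], [0, 0, 0], 0.3],
    [[0, -0.0027, 0.1133], [0, 0, 0], 0.3],
  ],
)

```text
time_s: 3.65
eef_pos: [0.526, -0.1123, 0.0876]
eef_rot: [0.001, 0.124, 0.992, -0.0]
wrist_force: [-2.8, -0.4, 6.4]
opening: 0.45
grasp_force: 59.5
```

To row units: 0.84 rad / 6.2832 = 0.1337.

>>> jog_arm(
  segments=[
    [[0, 0, 0], [0, 0, 0.0271], 0.3],
    [[0, 0, 0], [0, 0, 0.0541], 0.3],
    [[0, 0, 0], [0, 0, 0.0812], 0.3],
    [[0, 0, 0], [0, 0, 0.1082], 0.3],
    [[0, 0, 0], [0, 0, 0.1337], 0.3],
    [[0, 0, 0], [0, 0, 0.1337], 0.3],
    [[0, 0, 0], [0, 0, 0.1337], 0.3],
  ],
)

```text
time_s: 4.53
eef_pos: [0.5258, -0.1126, 0.0876]
eef_rot: [0.001, 0.518, 0.855, -0.0]
wrist_force: [-2.4, -1.7, 6.6]
opening: 0.453
grasp_force: 59.6
```

```bash
python3 -c "
from bench import ctrl, imaging;print(ctrl.get_obs()['torque'])"
```

```text
[-0.22665181  0.50228563 -0.00627303]
```

To row units: -0.16 m / 0.75 = -0.2133, -0.12 m / 0.75 = -0.16.

>>> jog_arm(
  segments=[
    [[0, 0, 0], [0, 0, 0], 1],
    [[0, 0, 0], [0, 0, 0], 1],
    [[0, 0, 0], [0, 0, 0], 1],
    [[0, 0, 0], [0, 0, 0], 1],
    [[0, 0, 0], [0, 0, 0], 1],
    [[0, 0, -0.08], [0, 0, 0], 1],
    [[0, 0, -0.16], [0, 0, 0], 1],
    [[0, 0, -0.2133], [0, 0, 0], 1],
    [[0, 0, -0.2133], [0, 0, 0], 1],
  ],
)

```text
time_s: 5.65
eef_pos: [0.5276, -0.1127, 0.2506]
eef_rot: [0.004, 0.518, 0.855, 0.0]
wrist_force: [1.0, 0.4, -0.3]
opening: 1.002
grasp_force: 0.0
```

```bash
python3 - <<'E'
from h import *
s=imaging.camera("scene");t=imaging.camera("top")
b=cv2.resize(s[175:245,185:255],None,fx=7,fy=7,interpolation=cv2.INTER_CUBIC)
cv2.imwrite("pics/a2.png",b)
p=ctrl.get_obs();print(p["eef_pos"],p["q"])
E
```

```text
[ 0.52537065 -0.11171338  0.24617505] [-4.30637589e-01  8.29598469e-02  1.68579903e+00  7.00601687e-06
  1.37254639e+00 -9.12694335e-01]
```

View pics/a2.png

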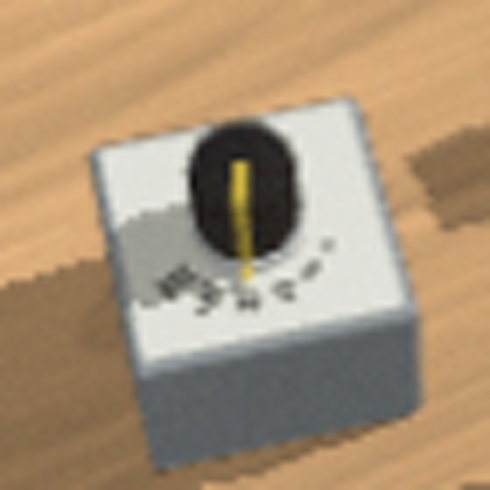

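The line points at the mark at (247,300), fourth from the right. I'll confirm this numerically and work out the move to the bar.

```bash
python3 - <<'E'
from h import *
np.set_printoptions(precision=4,suppress=True)
c=np.array([.526,-.1124]);
for k in range(6):
    a=-.238+np.radians(60-24*k);X=[c[0]+.033*np.cos(a),c[1]+.033*np.sin(a),.077]
    print(k+1,(proj("scene",X)[0]-[184.6,174.6])*7)
from scipy.spatial.transform import Rotation as R
o=ctrl.get_obs();q=o["eef_rot"];Rm=R.from_quat(q[[1,2,3,0]]).as_matrix();print(Rm)
print("to bar",Rm.T@(np.array([.516,.173,.25])-o["eef_pos"]),"x yaw",np.arctan2(Rm[1,0],Rm[0,0]))
# sleeve-based check of top calibration: yellow/black top
I=imaging.camera("top");g=I[190:222,270:300].astype(float);print(soft(I,lambda x:90-x.max(-1),(274,198,294,216)),proj("top",[.526,-.1124,.11]))
E
```

```text
1 [323.9045 245.6361]
2 [305.9814 272.1829]
3 [276.5508 291.0118]
4 [240.803  298.5683]
5 [205.2564 293.3983]
6 [176.398  276.5031]
[[-0.4636  0.886   0.0003]
 [ 0.886   0.4636 -0.0001]
 [-0.0002  0.0002 -1.    ]]
to bar [ 0.2566  0.1237 -0.0039] x yaw 2.0528516741186307
[282.5947 207.4644] [[283.2712 206.8684]]
```

Mark 4 is confirmed. Next I move over the bar and match its resting yaw of about -0.07.

To row units: 0.257 m / 0.75 = 0.3427, 0.124 m / 0.75 = 0.1653, -1.02 rad / 6.2832 = -0.1623.

>>> jog_arm(
  segments=[
    [[0.3427, 0.1653, 0], [0, 0, -0.1623], 1],
    [[0.3427, 0.1653, 0], [0, 0, -0.1623], 1],
    [[0.3427, 0.1653, 0], [0, 0, -0.1623], 1],
    [[0.3427, 0.1653, 0], [0, 0, -0.1623], 1],
    [[0.3427, 0.1653, 0], [0, 0, -0.1623], 1],
    [[0.3427, 0.1653, 0], [0, 0, -0.1623], 1],
    [[0.3427, 0.1653, 0], [0, 0, -0.1623], 1],
    [[0.3427, 0.1653, 0], [0, 0, -0.1623], 1],
    [[0.3427, 0.1653, 0], [0, 0, -0.1623], 1],
  ],
)

```text
time_s: 6.92
eef_pos: [0.5162, 0.1728, 0.2458]
eef_rot: [-0.0, 0.035, 0.999, -0.0]
wrist_force: [-0.3, -0.3, 0.7]
opening: 1.001
grasp_force: 0.0
```

```bash
python3 - <<'E'
from h import *
s=imaging.camera("scene")
cv2.imwrite("pics/a3.png",cv2.resize(s[100:220,260:380],None,fx=4,fy=4,interpolation=cv2.INTER_CUBIC))
print(ctrl.get_obs()["q"])
E
```

```text
[ 1.04958967e-01  1.00086777e-01  1.66755910e+00  7.97998943e-06
  1.37439793e+00 -1.39527410e+00]
```

View pics/a3.png

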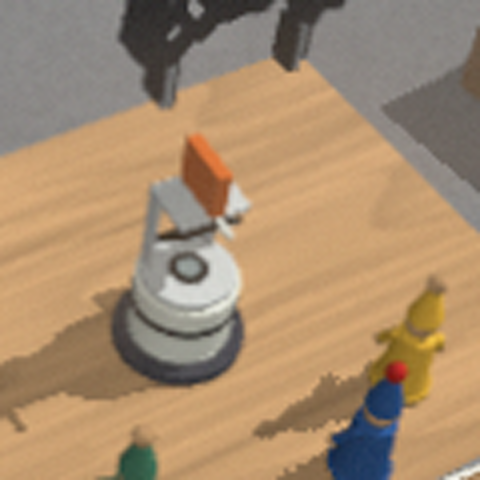

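The fingers at (165,100) and (292,65) straddle the bar at (205,175), so I descend and grip.

To row units: 0.085 m / 0.75 = 0.1133, 0.05 m / 0.75 = 0.0667.

>>> jog_arm(
  segments=[
    [[0, 0, 0.0667], [0, 0, 0], 1],
    [[0, 0, 0.1133], [0, 0, 0], 1],
    [[0, 0, 0.1133], [0, 0, 0], 1],
    [[0, 0, 0.1133], [0, 0, 0], 1],
    [[0, 0, 0.1133], [0, 0, 0], 0.35],
    [[0, 0, 0.1133], [0, 0, 0], 0.35],
    [[0, 0, 0.1133], [0, 0, 0], 0.35],
    [[0, 0, 0.1133], [0, 0, 0], 0.25],
    [[0, 0, 0.1133], [0, 0, 0], 0.2],
    [[0, 0, 0.1133], [0, 0, 0], 0.15],
  ],
)

```text
time_s: 8.22
eef_pos: [0.5162, 0.1734, 0.1612]
eef_rot: [-0.0, 0.034, 0.999, -0.0]
wrist_force: [-1.0, -0.6, 0.6]
opening: 0.154
grasp_force: 0.0
```

>>> jog_arm(
  segments=[
    [[0, 0, 0], [0, 0, 0], 0.05],
    [[0, 0, 0], [0, 0, 0], 0.05],
    [[0, 0, 0], [0, 0, 0], 0.05],
    [[0, 0, 0], [0, 0, 0], 0.05],
  ],
)

```text
time_s: 8.72
eef_pos: [0.5162, 0.1733, 0.1614]
eef_rot: [-0.0, 0.034, 0.999, -0.0]
wrist_force: [-2.2, -1.2, 2.8]
opening: 0.128
grasp_force: 58.8
```

```bash
python3 -c "
from bench import ctrl, imaging;o=ctrl.get_obs();print(o['eef_pos'],o['torque'])"
```

```text
[0.51617999 0.17329327 0.16137074] [-0.14655306  0.23324306  0.02074116]
```

Gripped: the axis is at about (0.516, 0.1733). With the camera biases corrected against the gripped sleeve and bar, the bead is at about (0.685, 0.2235). That gives a bearing of 0.289, which is 0.357 from rest and inside the stated range.

To row units: -0.357 rad / 6.2832 = -0.0568.

>>> jog_arm(
  segments=[
    [[0, 0, 0], [0, 0, -0.0143], 0.05],
    [[0, 0, 0], [0, 0, -0.0286], 0.05],
    [[0, 0, 0], [0, 0, -0.043], 0.05],
    [[0, 0, 0], [0, 0, -0.0568], 0.05],
    [[0, 0, 0], [0, 0, -0.0568], 0.05],
    [[0, 0, 0], [0, 0, -0.0568], 0.05],
    [[0, 0, 0], [0, 0, -0.0568], 0.05],
  ],
)

```text
time_s: 9.6
eef_pos: [0.5161, 0.1737, 0.1614]
eef_rot: [-0.0, -0.143, 0.99, 0.0]
wrist_force: [-3.0, 2.5, 2.1]
opening: 0.133
grasp_force: 58.9
```

```bash
python3 - <<'E'
from h import *
np.set_printoptions(precision=4,suppress=True)
o=ctrl.get_obs();print(o["torque"],o["eef_pos"]);q=o["eef_rot"];y=2*np.arctan2(q[2],q[1]);print("yaw",y-np.pi if y>0 else y+np.pi)
S=[imaging.camera("scene") for _ in range(3)];T=imaging.camera("top")
r=np.mean([soft(s,red,(350,184,368,199)) for s in S],0);print(r,onplane("scene",r,.117),soft(T,red,(166,146,182,158)))
# projected ideal view line & model
ax=np.array([.516,.1733]);u=np.array([np.cos(.289),np.sin(.289)])
a=cv2.resize(S[0][110:220,270:380],None,fx=5,fy=5,interpolation=cv2.INTER_CUBIC)
def P(x,y,z):return tuple(int(v) for v in (proj("scene",[x,y,z])[0]-[269.6,109.6])*5)
t=np.linspace(0,2*np.pi,73)
for z,rad in((.0,.052),):
    cv2.polylines(a,[np.array([P(ax[0]+rad*np.cos(k),ax[1]+rad*np.sin(k),z) for k in t])],True,(0,255,255),1)
cv2.line(a,P(*ax,.117),P(*(ax+.2*u),.117),(255,0,255),1)
for sx in(-1,1):
    n=np.array([-u[1],u[0]])*sx*.006
    cv2.line(a,P(*(ax-.023*u+n),.193),P(*(ax+.023*u+n),.193),(0,255,0),1)
cv2.imwrite("pics/a4.png",a)
E
```

```text
[ 0.201   0.3098 -0.0152] [0.5161 0.1737 0.1614]
yaw 0.2873394128071922
[358.9514 192.3502] [[0.6845 0.2267 0.117 ]] [172.3129 152.3328]
```

View pics/a4.png

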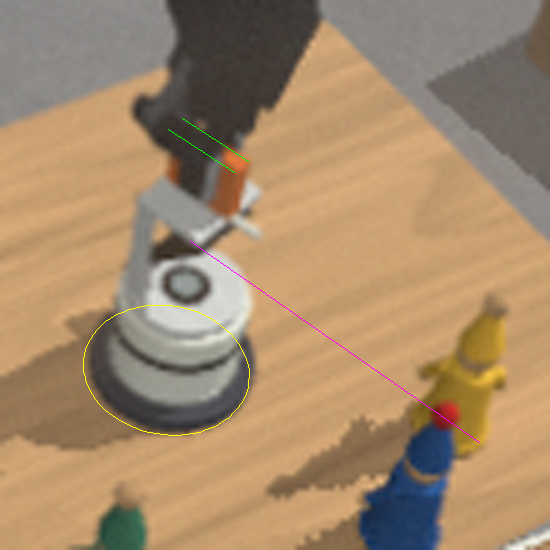

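The view line passes within about 1.5 mm of the bead centre at (447,414). The two cameras give bearings of 0.283 and 0.297, and the held yaw is 0.287. The figures haven't moved, so I'm handing in while still gripping.

```bash
python3 -c "
from bench import ctrl, imaging;print(ctrl.hand_in())"
```

```text
the job is handed in; nothing more can be done
None
```

I turned the focus sleeve to 4, then turned the mirror to the blue figure's red bead (within about 0.01 rad by my measurements) and handed in while still holding it; the result wasn't reported back.

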